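# Uncouple the blow nozzle from the bench air coupler

### The job

Take the long blow nozzle off its air coupler: pull the coupler's spring sleeve fully back, away from the nozzle, until the nozzle pops loose, then let go so the sleeve springs fully home. Draw the nozzle straight out and lay it down in both notches of the grey rest, its barrel centred across them. Do not pull the sleeve of the other coupler, the one with the short blanking plug.

Things in the scene. Friction and masses are not known exactly. Their poses are not given: they have to be found in the camera images.
- coupler: Fixed air coupler holding the long nozzle; 125 x 75 x 86 (all mm). Origin on the table under its stand, z up, own -x is where the mouth points, +x is 'back'. Level axis 65 above the table; mouth of the 30 dia tube at x=-55; 42 wide hex body from x=+12. Once unlocked, a damped ejector pushes the nozzle out 17 in about 0.4 s; it then lies loose, tail 42 deep in the bore, 1.2 play all round.
- sleeve (a joint): Travel (m) of the sleeve of the coupler with the nozzle: 0 = home, forward; grows as it is pulled back along the coupler's own +x; stop at 0.011. Spring about 3 N at home, 10 N fully back. The nozzle is unlocked from about 0.006, and stays locked below 0.0045. The sleeve springs home when let go.
- sleeve_mid (a point): Centre of that sleeve, on its axis, moving with it (at home x = -33 mm in the coupler's frame, 65 mm above the table). Knurled steel cylinder, 37 mm diameter, 34 mm long along the coupler axis; can be pinched from above across its diameter at axis height; 28 mm free behind it.
- nozzle: Long blow nozzle (sizes in mm), 80 g, loose, locked in the coupler at the start. Origin mid-barrel on the axis, +x to its tail (the coupler's +x at the start). Aluminium barrel 24 dia, x=-40 to 40; conical tip to x=-73; steel tail 14 dia, grooved, to x=106. Mid-barrel lies 47 in front of the mouth when locked, 64 when popped loose; the tail leaves the bore after about 45 more along the axis.
- nozzle_mid (a point): Middle of the nozzle's barrel, on its axis (same point as the nozzle's origin).
- rest: Grey plastic rest fixed to the table: base 85 x 70 x 8 mm; at x = -27 and +27 two 6 mm thick Y-shaped uprights (48 mm clear between them), each with a 90 degree V notch open upwards, apex 45 mm, arm ends about 66 mm above the table, 50 mm wide. Origin on the table under its centre; own x runs through both notches, z up. The barrel lies along x, tip either way.
- rest_seat (a point): Where the middle of the barrel's axis is when the nozzle lies centred in both notches (62 mm above the table); axes as the rest.
- other_coupler: The other coupler, same size and frame, holding only a short blanking plug (24 mm diameter knob, ends 21 mm in front of its mouth). To be left alone.
- other_sleeve (a joint): Travel in m of the other coupler's sleeve, 0 = home. Leave it.
Mind the look-alikes: they are no part of the job. What is shaped like the nozzle but brown or yellow is not meant.

How it is judged:
By the outcome, as a careful person would: the job done as asked, in the order asked, and still so for the second after the job is handed in, with the robot touching nothing.
It also fails if it takes over 54 s, if anything falls off the work surface, if the arm or the gripper's body presses on something with over 40 N, if the wrist force passes 120 N, or if a joint passes its speed limit or range.

### The arm

A 6-joint arm with a two-finger parallel gripper is mounted at the origin on a cart in front of the work surface, level with it; the furniture and walls round the work are solid. World frame = base frame: x ahead of the robot, y to its left, z up, the work surface at z = 0. Lengths are in m, angles in rad, forces in N, time in s.
With the tool pointing down it reaches from about 0.35 to 0.925 m from the base axis. Payload 6.4 kg.
Tool frame: the origin (TCP) lies at the very end of the fingers, on their centre line; the grasp point (between the pads) lies 19 mm behind it; z points along the fingers, y is the line along which they close (so a half turn about z gives the same grasp; the last joint's range is limited). The gripper opens to 85 mm and grips with 20 to 120 N. Pads are 22 mm wide; open, the fingers measure 114 mm over their backs; the gripper's body (76 mm by 85 mm) begins 54 mm behind the grasp point. The pads swing forward as they close: fully open they stand 13 mm farther back than shut.
Start: joints at [-1.404, 0.245, 1.558, -0, 1.339, -0.174], TCP at [0.217, -0.613, 0.231] pointing down, gripper open.
Joint ranges: [-3.13, 3.13], [-1.02, 2.26], [0.13, 2.54], [-0.95, 4.09], [0.21, 2.88], [-2.74, 2.74]. Speed limits (rad/s): [2.57, 2.57, 3.14, 3.14, 3.14, 3.14].

### API

Orientations are given as a 3x3 rotation matrix whose columns are the frame's x, y, z axes.
In Python, from plant import sensors, viewer, ctrl gives the robot as it stands.
- The arm moves only by the tool apply_moves, never from a script. Its argument "steps" is a list of rows, each a list of 3 entries, a list of its own where there are three numbers: the opening, from -1 (shut) to 1 (fully open), then the shift along the world's x, y, z scaled (see below), then the turn about the world's z scaled (see below). A call has exactly 8 rows; each row is the pose to reach, as a shift and turn from the pose commanded when the call began, turning the shorter way round; what a row does not reach only later rows make up. The controller multiplies each number of a shift by 0.15 m and each number of a turn by 180 degrees. A row lasts 1/10 s, in which the tool goes at most 50 mm and 8.59 degrees, less where a joint would pass 70% of its speed; a pose out of reach is approached as far as the arm can. A call with a number of a shift or a turn outside -1 to 1 is refused whole. A call with a gripper value outside its range is refused whole. The fingers move at their own pace and stop on an object; "grip_force" is the grip in N (left out, the last holds). Time passes only in rows, so rows that repeat a pose let the fingers close, or fill a call up. It gives the time, the measured TCP pose, the force, the opening and the grip force at its end, in the units of the state.
- sensors.read_state(): the state, without advancing time (a new reading comes with each control period).
- viewer.camera(name): name is "side" or "top"; returns a dict with "img" (480x640x3 uint8, red, green, blue), "vfov" (degrees; the focal length in pixels is half the picture's height over the tangent of half this angle, whatever the lens; pixels are square), "cx", "cy" (the principal point, pixels), "distortion" ([k1, k2, p1, p2, k3] as OpenCV has them; the pictures are not rectified), "camera_from_world" (4x4, takes a point from world to camera coordinates). Camera axes: x right, y up, looking along -z (the intrinsics and any distortion apply to the point x, -y, -z); pixel columns grow to the right and rows downward; lengths in m; the calibration is good to about 2 mm. A picture is of the moment at which its call begins. There is no depth.
- ctrl.job_done(): hands the job in; it is judged then, once.
The state is a dict: "time_s": time; "q": joint angles; "qd": joint speeds; "effort": joint torques, N m; "tool_pos": TCP position; "ee_rot": TCP orientation; "wrist_force": force on the tool from outside, world axes, zero at the start; "ft_torque": the same for the moment, N m; "finger_gap": finger opening in m; "grasp_force": force on a finger pad.
Only numpy, scipy, OpenCV 4.12 (cv2) and the standard library are available. Lean on these libraries where they do the work, as an engineer would, in place of code of your own. Each camera call takes 0.05 s, during which the arm holds its last target. There are 200 camera calls.

## Working session

There is one attempt and no reset: what is moved stays moved. The work goes in short steps, Python scripts to look and compute and a tool call to move; the robot and the scene stay as the last step left them, time stands still between calls to the robot, and variables do not carry over. Pictures are saved under pics/ and viewed, at most 10 in all, crops included, and the job is handed in when it is done.

Besides the shell and the picture viewer there is one more tool, called after "Emit:" by a JSON object that holds its "api" and its "payload", one argument or row to a line. apply_moves: Moves the arm, as the interface text tells. Its arguments: {"type":"object","properties":{"steps":{"type":"array"},"grip_force":{"type":"number"}},"required":["steps"]}

```bash
mkdir -p pics; cat > h.py <<'E'
import numpy as np, cv2
from plant import sensors, viewer, ctrl
def cam(n):
    c=viewer.camera(n); f=240/np.tan(np.radians(c['vfov'])/2)
    c['K']=np.array([[f,0,c['cx']],[0,f,c['cy']],[0,0,1]]); c['D']=np.array(c['distortion'],float); c['T']=np.array(c['camera_from_world']); return c
def ray(c,p):
    u=cv2.undistortPoints(np.array([[p]],float),c['K'],c['D'])[0,0]
    R=c['T'][:3,:3]; o=-R.T@c['T'][:3,3]; return o,R.T@np.array([u[0],-u[1],-1])
def onz(c,p,z):
    o,d=ray(c,p); return o+d*(z-o[2])/d[2]
def proj(c,P):
    q=c['T'][:3,:3]@np.array(P,float)+c['T'][:3,3]; q=q*[1,-1,-1]
    return cv2.projectPoints(q[None],np.zeros(3),np.zeros(3),c['K'],c['D'])[0][0,0]
def save(c,n): cv2.imwrite('pics/'+n,c['img'][:,:,::-1])
E
python3 - <<'E'
from h import *
for n in('top','side'):
    c=cam(n); save(c,n+'1.png'); R=c['T'][:3,:3]; print(n,-R.T@c['T'][:3,3],R[2],c['K'][0,0])
s=sensors.read_state(); print(s['time_s'],s['ee_rot'],s['wrist_force'],s['finger_gap'])
E
```

```text
top [0.27394271 0.14192282 1.38150111] [-0.16914602  0.02020705  0.98538383] 486.4579700093199
side [0.46405244 1.31078445 0.82534875] [-0.04062417  0.84320846  0.5360496 ] 438.84204014673
0.1 [[ 9.42488246e-01  3.34239147e-01 -3.15549508e-04]
 [ 3.34239180e-01 -9.42486708e-01  1.72491713e-03]
 [ 2.79133613e-04 -1.73118313e-03 -9.99998463e-01]] [ 0.00018901 -0.15576731  0.02224253] 0.08536058530448652
```

View pics/top1.png

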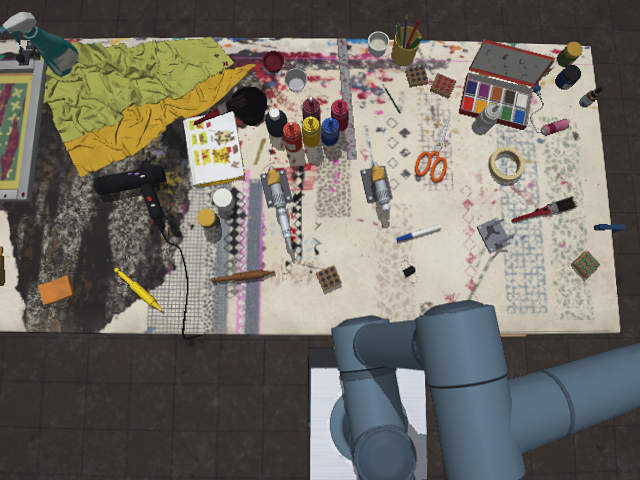

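View pics/side1.png

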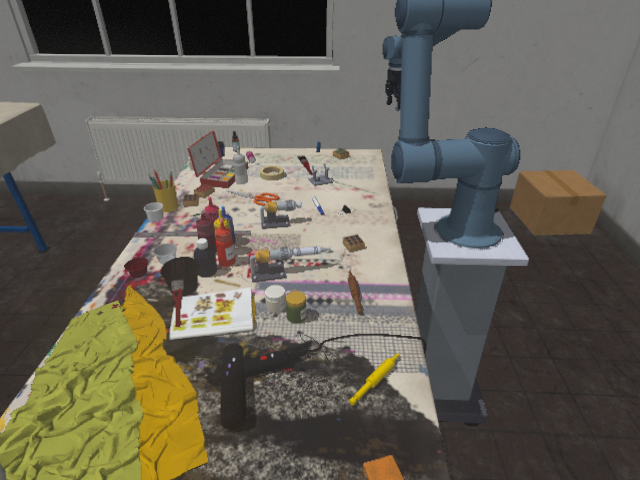

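Top view: the nozzle's coupler is at about (273,185), with its tip near (292,257). The other coupler is at (378,190) and the grey rest at (494,235). Next I'll enlarge crops of these.

```bash
python3 - <<'E'
import cv2,numpy as np
t=cv2.imread('pics/top1.png'); s=cv2.imread('pics/side1.png')
def cr(i,x,y,w,h,k): return cv2.resize(i[y:y+h,x:x+w],None,fx=k,fy=k,interpolation=cv2.INTER_CUBIC)
a=cr(t,230,155,100,120,5); b=cr(t,464,205,60,60,5); d=cr(s,295,145,60,60,5)
o=np.zeros((600,800,3),np.uint8); o[:,:500]=a; o[:300,500:]=b; o[300:,500:]=d
cv2.imwrite('pics/c1.png',o)
cv2.imwrite('pics/c2.png',cr(s,235,225,110,75,7))
E
```

```text
(no output)
```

View pics/c1.png

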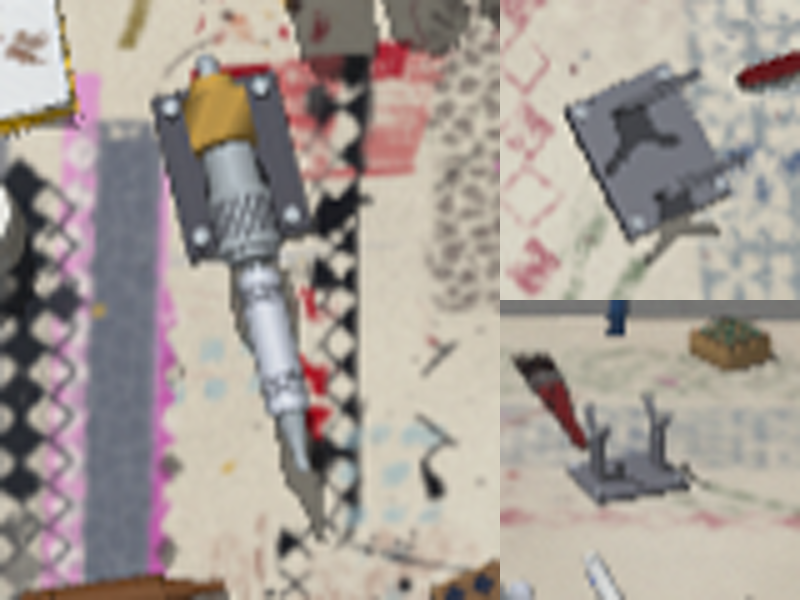

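View pics/c2.png

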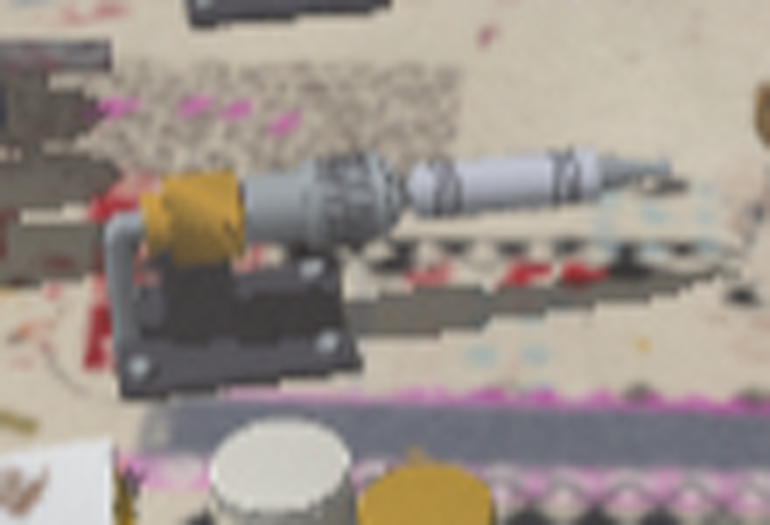

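Top crop: the nozzle axis runs from the sleeve at about (243,218) to the tip at (303,470), and the coupler's bolts are clear. The rest's base corners are at (567,105), (665,65), (732,190) and (632,240), with the long edge as its x. The side crop shows the barrel from (412,190) to (598,178).

```bash
python3 - <<'E'
from h import *
c=cam('top'); s=cam('side')
def f(x,y,ox,oy,k): return ((x+.5)/k-.5+ox,(y+.5)/k-.5+oy)
T=lambda x,y:f(x,y,230,155,5)
for n,p,z in [('hexback',(211,82),.065),('sleeve',(243,218),.065),('barrel0',(257,268),.065),('barrel1',(287,408),.065),('tip',(303,470),.065)]:
    print(n,onz(c,T(*p),z).round(4))
b=[onz(c,T(*p),.008) for p in[(170,107),(260,87),(292,215),(201,237)]]
print('bolts',np.mean(b,0),np.round(b,3))
# side/top triangulation of barrel ends
def tri(p,q):
    o1,d1=ray(c,p);o2,d2=ray(s,q)
    A=np.stack([d1,-d2],1);t=np.linalg.lstsq(A,o2-o1,rcond=None)[0];a=o1+d1*t[0];b=o2+d2*t[1];return ((a+b)/2).round(4),np.linalg.norm(a-b).round(4)
S=lambda x,y:f(x,y,235,225,7)
print(tri(T(257,268),S(412,190)),tri(T(287,408),S(598,178)))
r=[onz(c,f(x-500,y,464,205,5),.008)[:2] for x,y in[(567,105),(665,65),(732,190),(632,240)]]
r=np.array(r);print('rest',r.round(4),r.mean(0),[np.linalg.norm(r[i]-r[(i+1)%4]).round(4) for i in range(4)])
x1=r[2]-r[1];x2=r[3]-r[0];print('rest yaw',[np.degrees(np.arctan2(v[1],v[0])) for v in(x1,x2)])
r=[onz(s,f(x-500,y-300,295,145,5),.008)[:2] for x,y in[(570,467),(645,453),(690,487),(600,502)]]
print(np.round(r,4),np.mean(r,0))
E
```

```text
hexback [0.6933 0.2714 0.065 ]
sleeve [0.6145 0.2519 0.065 ]
barrel0 [0.586  0.2435 0.065 ]
barrel1 [0.5072 0.2257 0.065 ]
tip [0.4728 0.2164 0.065 ]
bolts [0.66338246 0.26445786 0.008     ] [[0.696 0.301 0.008]
 [0.709 0.248 0.008]
 [0.631 0.228 0.008]
 [0.618 0.281 0.008]]
(array([0.5839, 0.2436, 0.0654]), np.float64(0.0038)) (array([0.5055, 0.226 , 0.0615]), np.float64(0.0046))
rest [[ 0.5516 -0.3226]
 [ 0.5759 -0.3825]
 [ 0.5018 -0.418 ]
 [ 0.4723 -0.3569]] [ 0.52541379 -0.36999681] [np.float64(0.0646), np.float64(0.0822), np.float64(0.0679), np.float64(0.0864)]
rest yaw [np.float64(-154.3765991858639), np.float64(-156.65716172572905)]
[[ 0.5737 -0.378 ]
 [ 0.5107 -0.4077]
 [ 0.4713 -0.3434]
 [ 0.5451 -0.3131]] [ 0.52519527 -0.3605428 ]
```

Emit:
{"api": "apply_moves", "payload": {
  "steps": [
    [1, [0.11, 0.24, 0], -0.03],
    [1, [0.22, 0.48, 0], -0.03],
    [1, [0.33, 0.72, 0], -0.03],
    [1, [0.44, 0.96, 0], -0.03],
    [1, [0.44, 0.96, 0], -0.03],
    [1, [0.44, 0.96, 0], -0.03],
    [1, [0.44, 0.96, 0], -0.03],
    [1, [0.44, 0.96, 0], -0.03]
  ],
  "grip_force": 50
}}

```text
time_s: 1.0
tool_pos: [0.2828, -0.4696, 0.2313]
ee_rot: [[0.97, 0.243, -0.0], [0.243, -0.97, -0.0], [-0.0, 0.0, -1.0]]
wrist_force: [-0.2, -0.9, -0.1]
finger_gap: 0.0854
grasp_force: 0.0
```

Emit:
{"api": "apply_moves", "payload": {
  "steps": [
    [1, [0.11, 0.24, 0], 0],
    [1, [0.22, 0.48, 0], 0],
    [1, [0.33, 0.72, 0], 0],
    [1, [0.44, 0.96, 0], 0],
    [1, [0.44, 0.96, 0], 0],
    [1, [0.44, 0.96, 0], 0],
    [1, [0.44, 0.96, 0], 0],
    [1, [0.44, 0.96, 0], 0]
  ]
}}

```text
time_s: 1.8
tool_pos: [0.3488, -0.3258, 0.2313]
ee_rot: [[0.97, 0.242, -0.0], [0.242, -0.97, -0.0], [-0.0, -0.0, -1.0]]
wrist_force: [-0.8, 0.6, -1.0]
finger_gap: 0.0854
grasp_force: 0.0
```

Emit:
{"api": "apply_moves", "payload": {
  "steps": [
    [1, [0.11, 0.24, 0], 0],
    [1, [0.22, 0.48, 0], 0],
    [1, [0.33, 0.72, 0], 0],
    [1, [0.44, 0.96, 0], 0],
    [1, [0.44, 0.96, 0], 0],
    [1, [0.44, 0.96, 0], 0],
    [1, [0.44, 0.96, 0], 0],
    [1, [0.44, 0.96, 0], 0]
  ]
}}

```text
time_s: 2.6
tool_pos: [0.4149, -0.1818, 0.2313]
ee_rot: [[0.97, 0.242, -0.0], [0.242, -0.97, -0.0], [-0.0, 0.0, -1.0]]
wrist_force: [0.7, -1.0, 0.7]
finger_gap: 0.0854
grasp_force: 0.0
```

Emit:
{"api": "apply_moves", "payload": {
  "steps": [
    [1, [0.11, 0.24, 0], 0],
    [1, [0.22, 0.48, 0], 0],
    [1, [0.33, 0.72, 0], 0],
    [1, [0.44, 0.96, 0], 0],
    [1, [0.44, 0.96, 0], 0],
    [1, [0.44, 0.96, 0], 0],
    [1, [0.44, 0.96, 0], 0],
    [1, [0.44, 0.96, 0], 0]
  ]
}}

```text
time_s: 3.4
tool_pos: [0.481, -0.0379, 0.2313]
ee_rot: [[0.97, 0.242, -0.0], [0.242, -0.97, -0.0], [-0.0, 0.0, -1.0]]
wrist_force: [-0.1, -1.3, 0.4]
finger_gap: 0.0856
grasp_force: 0.0
```

Emit:
{"api": "apply_moves", "payload": {
  "steps": [
    [1, [0.11, 0.24, 0], 0],
    [1, [0.22, 0.48, 0], 0],
    [1, [0.33, 0.72, 0], 0],
    [1, [0.44, 0.96, 0], 0],
    [1, [0.44, 0.96, 0], 0],
    [1, [0.44, 0.96, 0], 0],
    [1, [0.44, 0.96, 0], 0],
    [1, [0.44, 0.96, 0], 0]
  ]
}}

```text
time_s: 4.2
tool_pos: [0.5471, 0.1061, 0.2314]
ee_rot: [[0.97, 0.242, 0.0], [0.242, -0.97, -0.0], [0.0, 0.0, -1.0]]
wrist_force: [0.4, 0.1, 0.3]
finger_gap: 0.0851
grasp_force: 0.0
```

Emit:
{"api": "apply_moves", "payload": {
  "steps": [
    [1, [0.11, 0.24, 0], 0],
    [1, [0.22, 0.48, 0], 0],
    [1, [0.33, 0.72, 0], 0],
    [1, [0.44, 0.96, 0], 0],
    [1, [0.44, 0.96, 0], 0],
    [1, [0.44, 0.96, 0], 0],
    [1, [0.44, 0.96, 0], 0],
    [1, [0.44, 0.96, 0], 0]
  ]
}}

```text
time_s: 5.0
tool_pos: [0.6131, 0.25, 0.2316]
ee_rot: [[0.97, 0.242, 0.0], [0.242, -0.97, -0.0], [0.0, 0.0, -1.0]]
wrist_force: [0.5, -0.7, 0.2]
finger_gap: 0.0853
grasp_force: 0.0
```

Emit:
{"api": "apply_moves", "payload": {
  "steps": [
    [1, [0, 0.01, -0.3], 0],
    [1, [0, 0.01, -0.6], 0],
    [1, [0, 0.01, -0.9], 0],
    [1, [0, 0.01, -0.9], 0],
    [1, [0, 0.01, -0.9], 0],
    [1, [0, 0.01, -0.9], 0],
    [1, [0, 0.01, -0.9], 0],
    [1, [0, 0.01, -0.9], 0]
  ]
}}

```text
time_s: 5.8
tool_pos: [0.6147, 0.2532, 0.0989]
ee_rot: [[0.97, 0.244, 0.004], [0.244, -0.97, 0.001], [0.004, 0.0, -1.0]]
wrist_force: [0.1, 1.0, -0.1]
finger_gap: 0.0856
grasp_force: 0.0
```

Emit:
{"api": "apply_moves", "payload": {
  "steps": [
    [1, [0, 0, -0.15], 0],
    [1, [0, 0, -0.34], 0],
    [1, [0, 0, -0.34], 0],
    [-1, [0, 0, -0.34], 0],
    [-1, [0, 0, -0.34], 0],
    [-1, [0, 0, -0.34], 0],
    [-1, [0, 0, -0.34], 0],
    [-1, [0, 0, -0.34], 0]
  ]
}}

```text
time_s: 6.6
tool_pos: [0.615, 0.2515, 0.0477]
ee_rot: [[0.97, 0.244, 0.003], [0.244, -0.97, -0.003], [0.002, 0.003, -1.0]]
wrist_force: [-0.2, -5.9, 5.6]
finger_gap: 0.0356
grasp_force: 50.7
```

```bash
python3 - <<'E'
from h import *
s=sensors.read_state(); print(s['finger_gap'],s['grasp_force'],s['tool_pos'],s['wrist_force'])
c=cam('side'); a=cv2.resize(c['img'][215:300,235:345,::-1],None,fx=7,fy=7,interpolation=cv2.INTER_CUBIC); cv2.imwrite('pics/g1.png',a)
E
```

```text
0.03558525722861542 50.69941163063049 [0.6149828  0.25145783 0.04772194] [-0.17726186 -5.89049252  5.55655072]
```

View pics/g1.png

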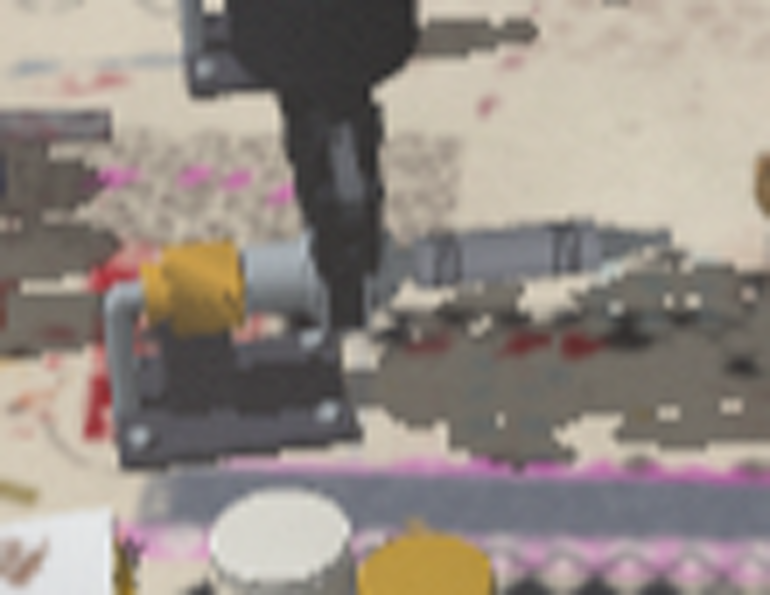

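The fingers pinch the sleeve, at about (345,280) in the crop, with a 35.6 mm gap. Next I pull back 12 mm along the axis.

Emit:
{"api": "apply_moves", "payload": {
  "steps": [
    [-1, [0.02, 0.005, 0], 0],
    [-1, [0.04, 0.01, 0], 0],
    [-1, [0.06, 0.015, 0], 0],
    [-1, [0.08, 0.02, 0], 0],
    [-1, [0.08, 0.02, 0], 0],
    [-1, [0.08, 0.02, 0], 0],
    [-1, [0.08, 0.02, 0], 0],
    [-1, [0.08, 0.02, 0], 0]
  ]
}}

```text
time_s: 7.45
tool_pos: [0.6253, 0.2541, 0.0477]
ee_rot: [[0.97, 0.245, -0.001], [0.245, -0.97, -0.004], [-0.002, 0.003, -1.0]]
wrist_force: [-7.6, -8.2, 9.7]
finger_gap: 0.0356
grasp_force: 51.1
```

```bash
python3 - <<'E'
from h import *
c=cam('side'); a=cv2.resize(c['img'][215:300,235:345,::-1],None,fx=5,fy=5,interpolation=cv2.INTER_CUBIC)
c=cam('top'); b=cv2.resize(c['img'][155:275,230:330,::-1],None,fx=3,fy=3.54,interpolation=cv2.INTER_CUBIC)
cv2.imwrite('pics/g2.png',np.hstack([a[:424],b[:424][:,:240]]))
E
```

```text
(no output)
```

View pics/g2.png

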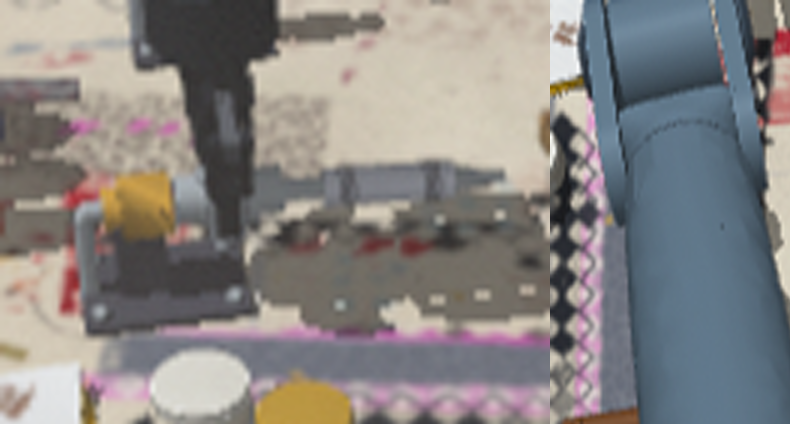

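The barrel has moved about 6 px (roughly 17 mm) out, so the nozzle popped loose. I'll pull 2 mm more to be sure the sleeve reaches its stop, then let go.

Emit:
{"api": "apply_moves", "payload": {
  "steps": [
    [-1, [0.015, 0.004, 0], 0],
    [-1, [0.015, 0.004, 0], 0],
    [-1, [0.015, 0.004, 0], 0],
    [-1, [0.015, 0.004, 0], 0],
    [-1, [0.015, 0.004, 0], 0],
    [-1, [0.015, 0.004, 0], 0],
    [-1, [0.015, 0.004, 0], 0],
    [-1, [0.015, 0.004, 0], 0]
  ]
}}

```text
time_s: 8.35
tool_pos: [0.6256, 0.2542, 0.0476]
ee_rot: [[0.97, 0.245, -0.007], [0.245, -0.97, -0.006], [-0.008, 0.004, -1.0]]
wrist_force: [-15.3, -10.3, 17.3]
finger_gap: 0.0357
grasp_force: 51.9
```

Emit:
{"api": "apply_moves", "payload": {
  "steps": [
    [1, [0.015, 0.004, 0], 0],
    [1, [0.015, 0.004, 0], 0],
    [1, [0.015, 0.004, 0], 0],
    [1, [0.015, 0.004, 0], 0],
    [1, [0.015, 0.004, 0], 0],
    [1, [0.015, 0.004, 0], 0.0],
    [1, [0.015, 0.004, 0.2], 0],
    [1, [0.015, 0.004, 0.4], 0]
  ]
}}

```text
time_s: 9.15
tool_pos: [0.6287, 0.2569, 0.1045]
ee_rot: [[0.97, 0.244, -0.003], [0.244, -0.97, -0.001], [-0.003, -0.0, -1.0]]
wrist_force: [0.8, 0.8, -0.7]
finger_gap: 0.0851
grasp_force: 0.0
```

Emit:
{"api": "apply_moves", "payload": {
  "steps": [
    [1, [-0.22, -0.06, 0], 0],
    [1, [-0.44, -0.12, 0], 0],
    [1, [-0.66, -0.18, 0], 0],
    [1, [-0.66, -0.18, 0], 0],
    [1, [-0.66, -0.18, 0], 0],
    [1, [-0.66, -0.18, 0], 0],
    [1, [-0.66, -0.18, 0], 0],
    [1, [-0.66, -0.18, 0], 0]
  ]
}}

```text
time_s: 9.95
tool_pos: [0.5317, 0.2302, 0.1055]
ee_rot: [[0.97, 0.244, 0.001], [0.244, -0.97, 0.0], [0.001, 0.0, -1.0]]
wrist_force: [-0.4, 0.6, 0.4]
finger_gap: 0.0855
grasp_force: 0.0
```

```bash
python3 - <<'E'
from h import *
s=sensors.read_state(); print(s['tool_pos'],s['time_s'])
c=cam('side'); a=cv2.resize(c['img'][215:300,235:345,::-1],None,fx=7,fy=7,interpolation=cv2.INTER_CUBIC)
cv2.imwrite('pics/g3.png',a)
E
```

```text
[0.53168449 0.23022264 0.10547188] 9.95
```

View pics/g3.png

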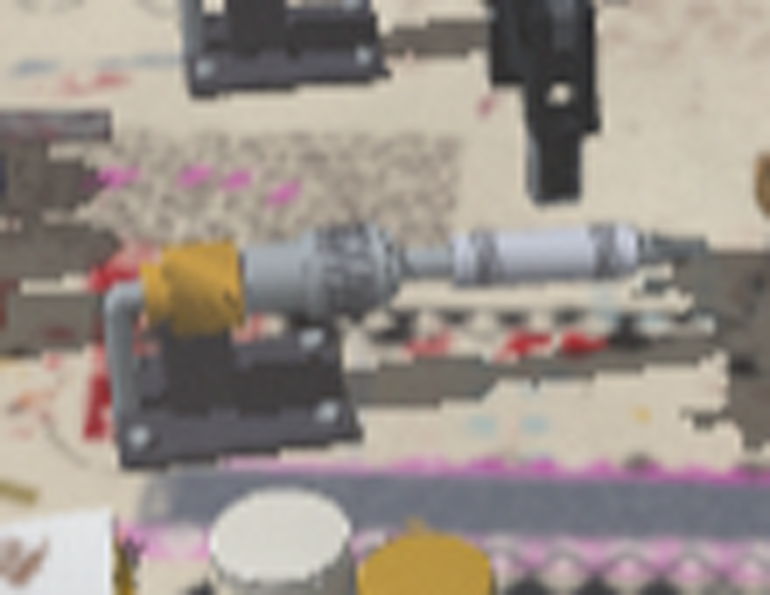

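The sleeve is back home (320–395 in the crop), and the loose barrel spans x 457–637, under the fingers. Next I descend, grip and draw it out.

Emit:
{"api": "apply_moves", "payload": {
  "steps": [
    [1, [-0.01, 0, -0.2], 0],
    [1, [-0.01, 0, -0.41], 0],
    [1, [-0.01, 0, -0.41], 0],
    [-1, [-0.01, 0, -0.41], 0],
    [-1, [-0.01, 0, -0.41], 0],
    [-1, [-0.01, 0, -0.41], 0],
    [-1, [-0.01, 0, -0.41], 0],
    [-1, [-0.01, 0, -0.41], 0]
  ],
  "grip_force": 40
}}

```text
time_s: 10.8
tool_pos: [0.5301, 0.2303, 0.0449]
ee_rot: [[0.97, 0.244, 0.002], [0.244, -0.97, 0.001], [0.002, -0.0, -1.0]]
wrist_force: [1.0, 1.4, 1.2]
finger_gap: 0.0225
grasp_force: 39.4
```

Emit:
{"api": "apply_moves", "payload": {
  "steps": [
    [-1, [-0.06, -0.015, 0], 0],
    [-1, [-0.12, -0.03, 0], 0],
    [-1, [-0.19, -0.048, 0], 0],
    [-1, [-0.26, -0.065, 0], 0],
    [-1, [-0.33, -0.082, 0], 0],
    [-1, [-0.4, -0.1, 0], 0],
    [-1, [-0.44, -0.11, 0], 0],
    [-1, [-0.44, -0.11, 0], 0]
  ]
}}

```text
time_s: 11.6
tool_pos: [0.4623, 0.2134, 0.0436]
ee_rot: [[0.97, 0.244, -0.001], [0.244, -0.97, -0.0], [-0.001, -0.0, -1.0]]
wrist_force: [0.4, 0.5, -0.4]
finger_gap: 0.0228
grasp_force: 39.4
```

Emit:
{"api": "apply_moves", "payload": {
  "steps": [
    [-1, [-0.05, 0, 0.1], 0],
    [-1, [-0.05, 0, 0.4], 0],
    [-1, [-0.05, 0, 0.7], 0],
    [-1, [-0.05, 0, 0.9], 0],
    [-1, [-0.05, 0, 0.9], 0],
    [-1, [-0.05, 0, 0.9], 0],
    [-1, [-0.05, 0, 0.9], 0],
    [-1, [-0.05, 0, 0.9], 0]
  ]
}}

```text
time_s: 12.4
tool_pos: [0.4547, 0.2133, 0.1768]
ee_rot: [[0.97, 0.244, -0.004], [0.244, -0.97, -0.001], [-0.004, -0.0, -1.0]]
wrist_force: [0.3, 1.4, -0.1]
finger_gap: 0.0223
grasp_force: 39.4
```

```bash
python3 - <<'E'
from h import *
s=sensors.read_state(); print(s['tool_pos'],s['time_s'])
p=np.array(s['tool_pos'])+[0,0,.019]
c=cam('side'); u=proj(c,p); x,y=int(u[0])-50,int(u[1])-35; print(u,x,y)
a=cv2.resize(c['img'][y:y+70,x:x+100,::-1],None,fx=7,fy=7,interpolation=cv2.INTER_CUBIC)
cv2.imwrite('pics/g4.png',a)
t=cam('top'); print(proj(t,p))
E
```

```text
[0.45468587 0.21331027 0.17682255] 12.4
[337.04454268 209.43206982] 287 174
[288.45151686 247.94324802]
```

View pics/g4.png

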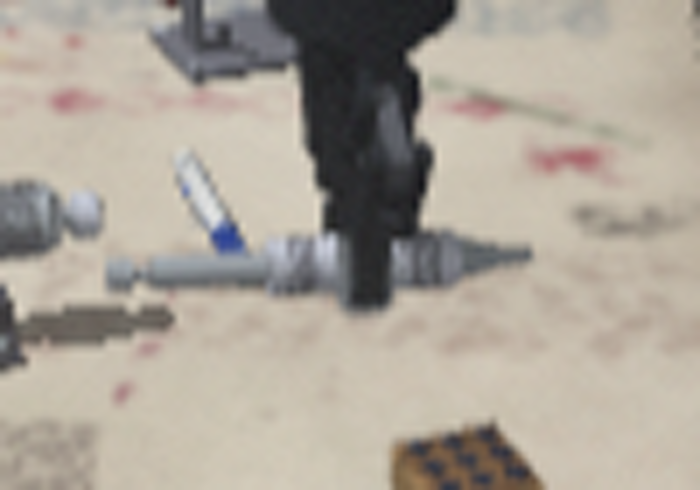

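The nozzle is held level at mid-barrel: the barrel spans 268–460, with the finger at 366. Next I carry it to the rest.

Emit:
{"api": "apply_moves", "payload": {
  "steps": [
    [-1, [0.02, -0.2, 0], 0.02],
    [-1, [0.05, -0.4, 0], 0.04],
    [-1, [0.07, -0.6, 0], 0.058],
    [-1, [0.1, -0.8, 0], 0.058],
    [-1, [0.12, -0.97, 0], 0.058],
    [-1, [0.12, -0.97, 0], 0.058],
    [-1, [0.12, -0.97, 0], 0.058],
    [-1, [0.12, -0.97, 0], 0.058]
  ]
}}

```text
time_s: 13.3
tool_pos: [0.4735, 0.0687, 0.1784]
ee_rot: [[0.909, 0.416, -0.001], [0.416, -0.909, 0.0], [-0.001, -0.001, -1.0]]
wrist_force: [-0.2, 0.4, -0.5]
finger_gap: 0.0228
grasp_force: 39.5
```

Emit:
{"api": "apply_moves", "payload": {
  "steps": [
    [-1, [0.02, -0.2, 0], 0],
    [-1, [0.05, -0.4, 0], 0],
    [-1, [0.07, -0.6, 0], 0],
    [-1, [0.1, -0.8, 0], 0],
    [-1, [0.12, -0.97, 0], 0],
    [-1, [0.12, -0.97, 0], 0],
    [-1, [0.12, -0.97, 0], 0],
    [-1, [0.12, -0.97, 0], 0]
  ]
}}

```text
time_s: 14.1
tool_pos: [0.4916, -0.0761, 0.1785]
ee_rot: [[0.909, 0.417, -0.001], [0.417, -0.909, 0.001], [-0.0, -0.001, -1.0]]
wrist_force: [-0.5, 0.8, 0.0]
finger_gap: 0.0231
grasp_force: 39.6
```

Emit:
{"api": "apply_moves", "payload": {
  "steps": [
    [-1, [0.02, -0.2, 0], 0],
    [-1, [0.05, -0.4, 0], 0],
    [-1, [0.07, -0.6, 0], 0],
    [-1, [0.1, -0.8, 0], 0],
    [-1, [0.12, -0.97, 0], 0],
    [-1, [0.12, -0.97, 0], 0],
    [-1, [0.12, -0.97, 0], 0],
    [-1, [0.12, -0.97, 0], 0]
  ]
}}

```text
time_s: 14.9
tool_pos: [0.5097, -0.2213, 0.1785]
ee_rot: [[0.909, 0.417, -0.001], [0.417, -0.909, 0.001], [-0.0, -0.001, -1.0]]
wrist_force: [-0.5, 0.5, -0.2]
finger_gap: 0.0225
grasp_force: 39.7
```

Emit:
{"api": "apply_moves", "payload": {
  "steps": [
    [-1, [0.02, -0.2, 0], 0],
    [-1, [0.05, -0.4, 0], 0],
    [-1, [0.07, -0.6, 0], 0],
    [-1, [0.1, -0.8, 0], 0],
    [-1, [0.12, -0.97, 0], 0],
    [-1, [0.12, -0.97, 0], 0],
    [-1, [0.12, -0.97, 0], 0],
    [-1, [0.12, -0.97, 0], 0]
  ]
}}

```text
time_s: 15.7
tool_pos: [0.5279, -0.3667, 0.1786]
ee_rot: [[0.909, 0.417, -0.0], [0.417, -0.909, 0.001], [-0.0, -0.001, -1.0]]
wrist_force: [-0.5, 0.3, -1.1]
finger_gap: 0.0227
grasp_force: 39.7
```

```bash
python3 - <<'E'
from h import *
# second measure of rest: upright arm tops in the first pictures (z .066), and project expected arm ends
t=cam('top'); s=cam('side')
r=np.array([.5254,-.370]); a=np.radians(24.4); X=np.array([np.cos(a),np.sin(a)]); Y=np.array([-X[1],X[0]])
for i in(-27,27):
  for j in(-25,25):
    P=np.r_[r+(i*X+j*Y)/1e3,.066]; print(i,j,((proj(t,P)-[464,205])*5+[500,0]).round(0),((proj(s,P)-[295,145])*5+[500,300]).round(0))
st=sensors.read_state(); p=np.array(st['tool_pos'])+[0,0,.019]
u=proj(s,p); x,y=int(u[0])-50,int(u[1])-25; print(u,x,y,p)
cv2.imwrite('pics/g5.png',cv2.resize(s['img'][y:y+75,x:x+100,::-1],None,fx=8,fy=8,interpolation=cv2.INTER_CUBIC))
E
```

```text
-27 -25 [745. 155.] [643. 390.]
-27 25 [667. 191.] [666. 413.]
27 -25 [700.  68.] [583. 401.]
27 25 [623. 104.] [605. 424.]
[319.23251707 136.24078778] 269 111 [ 0.5278927  -0.36696301  0.19775939]
```

View pics/g5.png

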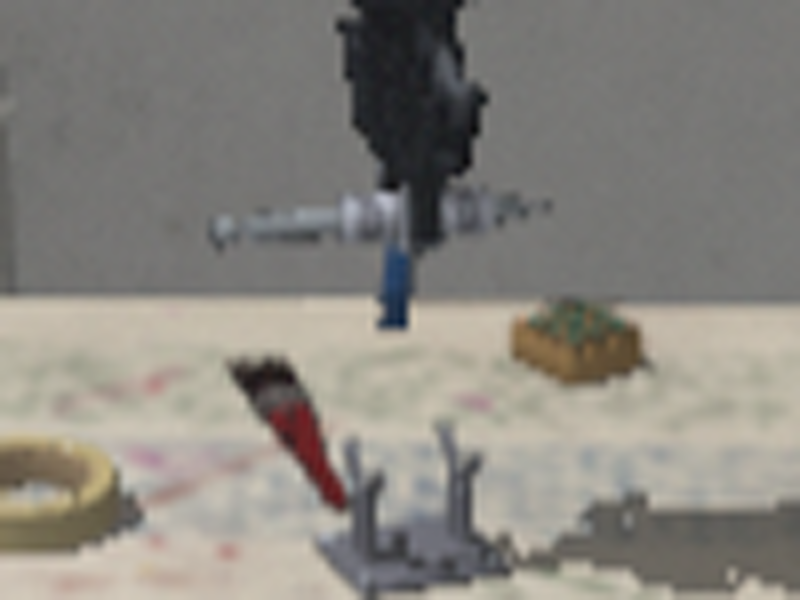

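The rest's arm tips match the prediction in the top view. The side view shows a bias of about 1 px, the same for both rest and nozzle, so the alignment holds. Now I lower it.

Emit:
{"api": "apply_moves", "payload": {
  "steps": [
    [-1, [-0.017, -0.022, -0.15], 0],
    [-1, [-0.017, -0.022, -0.3], 0],
    [-1, [-0.017, -0.022, -0.45], 0],
    [-1, [-0.017, -0.022, -0.6], 0],
    [-1, [-0.017, -0.022, -0.6], 0],
    [-1, [-0.017, -0.022, -0.6], 0],
    [-1, [-0.017, -0.022, -0.6], 0],
    [-1, [-0.017, -0.022, -0.6], 0]
  ],
  "grip_force": 25
}}

```text
time_s: 16.6
tool_pos: [0.5261, -0.3724, 0.0907]
ee_rot: [[0.909, 0.416, 0.002], [0.416, -0.909, -0.002], [0.001, 0.003, -1.0]]
wrist_force: [-0.2, -0.2, -0.3]
finger_gap: 0.0226
grasp_force: 39.7
```

Emit:
{"api": "apply_moves", "payload": {
  "steps": [
    [-1, [0, 0, -0.05], 0],
    [-1, [0, 0, -0.1], 0],
    [-1, [0, 0, -0.15], 0],
    [-1, [0, 0, -0.2], 0],
    [-1, [0, 0, -0.24], 0],
    [-1, [0, 0, -0.27], 0],
    [-1, [0, 0, -0.27], 0],
    [-1, [0, 0, -0.27], 0]
  ]
}}

```text
time_s: 17.4
tool_pos: [0.5255, -0.3721, 0.0488]
ee_rot: [[0.909, 0.416, 0.0], [0.416, -0.909, -0.001], [0.0, 0.001, -1.0]]
wrist_force: [-1.1, 0.3, 3.5]
finger_gap: 0.0225
grasp_force: 40.1
```

```bash
python3 - <<'E'
from h import *
s=cam('side');cv2.imwrite('pics/g6.png',cv2.resize(s['img'][145:205,285:365,::-1],None,fx=9,fy=9,interpolation=cv2.INTER_CUBIC))
E
```

```text
(no output)
```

View pics/g6.png

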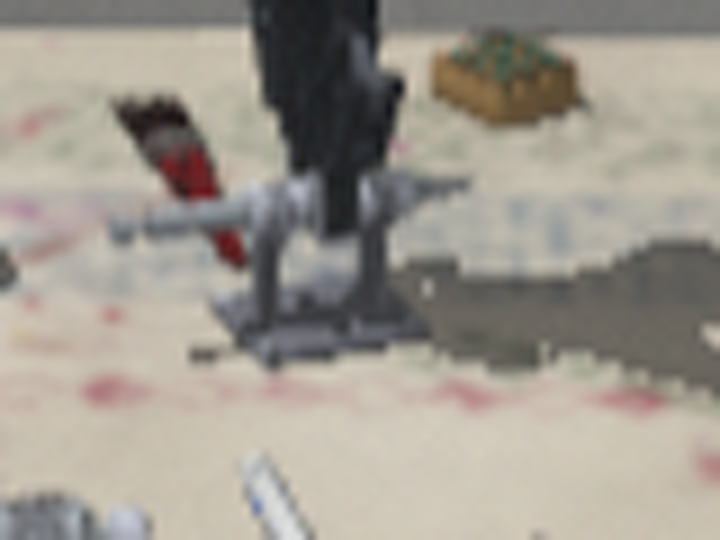

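Contact has just begun, with the barrel across both uprights (about x 268 and 375). I'll seat it 4 mm further, then release and retreat.

Emit:
{"api": "apply_moves", "payload": {
  "steps": [
    [-1, [0, 0, -0.01], 0],
    [-1, [0, 0, -0.02], 0],
    [-1, [0, 0, -0.03], 0],
    [-1, [0, 0, -0.03], 0],
    [-1, [0, 0, -0.03], 0],
    [-1, [0, 0, -0.03], 0],
    [-1, [0, 0, -0.03], 0],
    [-1, [0, 0, -0.03], 0]
  ]
}}

```text
time_s: 18.25
tool_pos: [0.5261, -0.372, 0.0473]
ee_rot: [[0.909, 0.416, 0.0], [0.416, -0.909, -0.0], [0.0, 0.001, -1.0]]
wrist_force: [-6.1, 6.7, 19.5]
finger_gap: 0.0228
grasp_force: 42.3
```

Emit:
{"api": "apply_moves", "payload": {
  "steps": [
    [-0.4, [0, 0, 0], 0],
    [-0.3, [0, 0, 0], 0],
    [-0.1, [0, 0, 0], 0],
    [0.1, [0, 0, 0], 0],
    [0.4, [0, 0, 0], 0],
    [0.7, [0, 0, 0], 0],
    [1, [0, 0, 0], 0],
    [1, [0, 0, 0], 0]
  ]
}}

```text
time_s: 19.05
tool_pos: [0.5252, -0.3718, 0.0438]
ee_rot: [[0.909, 0.416, -0.0], [0.416, -0.909, 0.0], [0.0, -0.0, -1.0]]
wrist_force: [0.2, 0.4, -0.3]
finger_gap: 0.0856
grasp_force: 0.0
```

Emit:
{"api": "apply_moves", "payload": {
  "steps": [
    [1, [0, 0, 0.1], 0],
    [1, [0, 0, 0.2], 0],
    [1, [0, 0, 0.4], 0],
    [1, [0, 0, 0.6], 0],
    [1, [0, 0, 0.8], 0],
    [1, [0, 0, 1], 0],
    [1, [0, 0, 1], 0],
    [1, [0, 0, 1], 0]
  ]
}}

```text
time_s: 19.85
tool_pos: [0.5257, -0.3722, 0.196]
ee_rot: [[0.909, 0.416, 0.002], [0.416, -0.909, -0.002], [0.001, 0.003, -1.0]]
wrist_force: [-0.6, 0.3, -0.2]
finger_gap: 0.0859
grasp_force: 0.0
```

```bash
python3 - <<'E'
from h import *
s=cam('side');t=cam('top')
a=cv2.resize(s['img'][145:205,285:365,::-1],None,fx=9,fy=9,interpolation=cv2.INTER_CUBIC)
cv2.imwrite('pics/g7.png',a)
r=np.array([.5254,-.370]); q=np.radians(24.4); X=np.array([np.cos(q),np.sin(q)])
for i in(-73,-40,-27,0,27,40,106): print(i,((proj(s,np.r_[r+i*X/1e3,.062])-[285,145])*9+4).round(0))
E
```

```text
-73 [462. 179.]
-40 [397. 191.]
-27 [372. 195.]
0 [318. 204.]
27 [264. 214.]
40 [237. 218.]
106 [102. 242.]
```

View pics/g7.png

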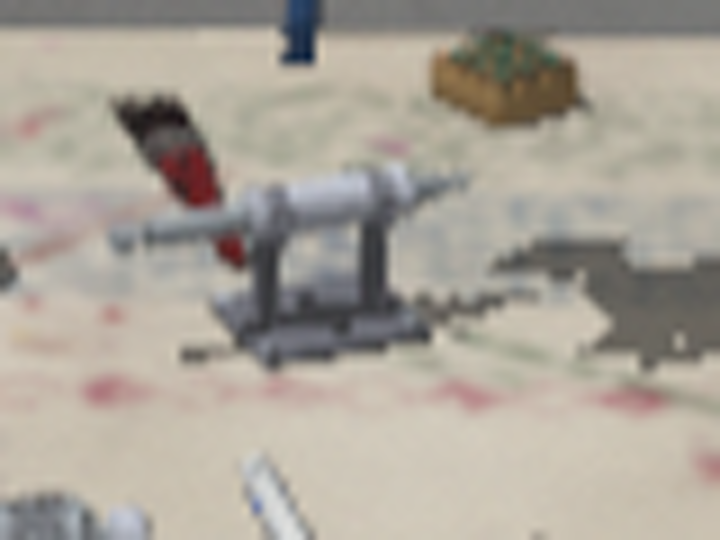

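Both notches hold the barrel, level and about 3 mm from centre along its axis. The gripper is clear of it, so I'm handing in.

```bash
python3 -c "
from plant import ctrl
print(ctrl.job_done())"
```

```text
the job is handed in; nothing more can be done
None
```

The nozzle is off its coupler and lying in both notches of the grey rest, about 3 mm off centre along its axis by the side camera; the sleeve is back home, the other coupler was left alone, and the job was handed in at about 20 s (I viewed 11 pictures, one over your limit of 10).

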